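# Wedge the rocking slide hotplate

## Task

The slide-drying hotplate rocks because its front-left foot (seen from the robot, which faces its front) has lost its rubber cap. Without picking anything up or shoving the hotplate along the bench, push the orange wedge, thin end first, under that foot until the hotplate stands level and gives no more when you press on that corner. Finish while your fingertips are still pressing down on the hotplate's top at that corner, with its weight taken firmly by the wedge.

Things in the scene. Friction and masses are not known exactly. Their poses are not given: they have to be found in the camera images.
- warmer: slide-drying hotplate, off-white case 200 (x) x 300 (y) x 68 mm high, dark plate with six stuck-down slides on top; 2.1 to 3.3 kg, loose on the bench. Origin: centre of its footprint at bench height, z up; front (dial, red switch, display) faces its -x, left is +y. Underside 22 mm above the bench. Feet at x = +-78, y = +-125 mm: three rubber-capped, the front-left (-78, +125) a bare steel stud
- warmer_corner (a point): point on the flat top of the case straight above the bare stud (round end, 8 mm radius): 22 mm from the front edge, 25 mm from the left end, 68 mm above the bench when level. Standing on the other three feet the stud hangs 4 to 8 mm (unknown) above the bench; 1.3 to 3 N pressed down here tips the hotplate until it lands; let go, it rocks back
- wedge: orange plastic levelling wedge, 120 mm long (x) x 54 mm wide (y), 1.5 mm thick at the thin end, straight ramp up to 18 mm at the back; 80 g, flat on the bench, thin end roughly towards the bare stud. Origin: centre of its underside; +x points to the thin end. Slides with under 1 N and stays where left; once snug under the stud the push force climbs steeply
- wedge_tip (a point): middle of the wedge's thin end, on the bench
- wedge_mid (a point): centre of the wedge's underside
- wedge_back (a point): centre of the wedge's upright back face (54 mm wide, 18 mm high), 9 mm above the bench
- slide_box: blue slide box, 84 x 100 x 35 mm, origin at the centre of its underside; a bystander
- mountant: amber glass bottle, 42 mm across, 85 mm high, origin at the centre of its underside; a bystander
- stain_jar: square glass staining jar with a white lid, 58 x 58 x 112 mm, origin at the centre of its underside; a bystander
Not all that is in view belongs to the job. Of the things shaped like the wedge, the orange one is meant.

How it is judged:
By the outcome, as a careful person would: the job done as asked, in the order asked, and still so for the second after the job is handed in, while the arm keeps its last pose, push and grip.
It also fails if it takes over 54 s, if anything falls off the work surface, if the arm or the gripper's body presses on something with over 40 N, if the wrist force passes 120 N, or if a joint passes its speed limit or range.

## Robot

A 6-joint arm with a two-finger parallel gripper is mounted at the origin on the work surface. World frame = base frame: x ahead of the robot, y to its left, z up, the work surface at z = 0. Lengths are in mm, angles in rad, forces in N, time in s.
With the tool pointing down it reaches from about 275 to 750 mm from the base axis. Payload 10.2 kg.
Tool frame: the origin (TCP) lies at the very end of the fingers, on their centre line; the grasp point (between the pads) lies 19 mm behind it (ctrl.grip_depth is the distance from the TCP to the grasp point, in mm); z points along the fingers, x is the direction in which the jaws open and shut, and the axes are right-handed (so a half turn about z gives the same grasp; the last joint's range is limited). The gripper opens to 85 mm and grips with 20 to 120 N. Pads are 22 mm wide; open, the fingers measure 114 mm over their backs; the gripper's body (76 mm by 85 mm) begins 54 mm behind the grasp point. The pads swing forward as they close: fully open they stand 13 mm farther back than shut.
Start: joints at [-1.488, 0.313, 1.498, -0, 1.331, -0.223], TCP at [158.042, -500.654, 231.294] pointing down, gripper open.
Joint ranges: [-2.94, 2.94], [-0.97, 2.17], [0.19, 2.56], [-1.23, 4.37], [0.02, 3.11], [-2.88, 2.88]. Speed limits (rad/s): [2.39, 2.39, 3.01, 3.14, 3.14, 3.14].

## Interface

Orientations are given as a unit quaternion [w, x, y, z].
In Python, from rig import ctrl gives the robot as it stands.
- The arm moves only by the tool play_rows, never from a script. Its argument "motion" is a list of rows, each a list of 2 entries, a list of its own where there are three numbers: the shift along the tool's x, y, z in mm, then the turn, a rotation vector about the tool's x, y, z in degrees. A call has 1 to 20 rows; each row shifts and turns the commanded pose from where the row before left it, along the tool's axes as they then stand; what a row does not reach is not made up. A row lasts 1/12 s, in which the tool goes at most 41.7 mm and 7.16 degrees, less where a joint would pass 70% of its speed; a pose out of reach is approached as far as the arm can. A call with a gripper value outside its range is refused whole. "fingers" is the finger opening in mm, from 0 to 85.4, set as the call begins (left out, the last holds). The fingers move at their own pace and stop on an object; "squeeze" is the grip in N (left out, the last holds). Time passes only in rows, so rows that do not move let the fingers close. It gives the time, the measured TCP pose, the force and the opening at its end, in the units of the state.
- ctrl.sense(): the state, without advancing time (a new reading comes with each control period).
- ctrl.capture(name): name is "side" or "top"; returns the picture (480x640x3 uint8, red, green, blue); there is no depth.
- ctrl.get_calibration(name): a dict with "K" (3x3 intrinsics, pixels), "R" (3x3) and "t" (3): a world point X has camera coordinates R X + t. Camera axes: x right, y down, z forward; pixel columns grow to the right and rows downward; lengths in mm; the calibration is good to about 2 mm. A picture is of the moment at which its call begins. get_calibration takes no time and is no camera call.
- ctrl.finish_job(): hands the job in, once; it reports no verdict.
Trained networks look in the newest picture that a camera, given by its name, has taken for a name from the list of things; names that differ only in an ending like _2 or _b are one class to them, and where a whole thing is asked for, a point or a joint stands for the part that bears it (a point fixed in the world has none). Each returns a list of dicts, best first, with "p" (0 to 1); they miss things now and then, are a little off and sometimes report something else, mostly with a low value. They report only what shows in the picture. A call takes as long as a camera call. They do not tell look-alikes from the thing itself.
- ctrl.spot_in(camera, name): "position" ([column, row] as shares, 0 to 1, of the picture: columns of its width, rows of its height, amid what is visible of it).
The state is a dict: "time_s": time; "joints": joint angles; "dq": joint speeds; "tau": joint torques, N m; "eef_pos": TCP position; "ee_rot": TCP orientation; "force": force on the tool from outside, world axes, zero at the start; "wrist_torque": the same for the moment, N m; "grip_width": opening from 0.0 (shut) to 1.0 (fully open).
Only numpy, scipy, OpenCV 4.12 (cv2) and the standard library are available. Lean on these libraries where they do the work, as an engineer would, in place of code of your own. Each camera call takes 0.05 s, during which the arm holds its last target. There are 200 camera calls.

## Working session

There is one attempt and no reset: what is moved stays moved. The work goes in short steps, Python scripts to look and compute and a tool call to move; the robot and the scene stay as the last step left them, time stands still between calls to the robot, and variables do not carry over. Pictures are saved under pics/ and viewed, about 8 in all and at most 12, crops included, and the job is handed in when it is done.

Besides the shell and the picture viewer there is one more tool, called after "Call:" by a JSON object that holds its "method" and its "body", one argument or row to a line. play_rows: Moves the arm, as the interface text tells. Its arguments: {"type":"object","properties":{"motion":{"type":"array"},"fingers":{"type":"number"},"squeeze":{"type":"number"}},"required":["motion"]}

```bash
mkdir -p pics
cat > h.py <<'E'
from rig import ctrl
import numpy as np, cv2
def cal(n):
    c=ctrl.get_calibration(n); return np.array(c["K"]),np.array(c["R"]),np.array(c["t"]).ravel()
def onz(n,px,z):
    K,R,t=cal(n); d=R.T@np.linalg.inv(K)@np.array([px[0],px[1],1.]); o=-R.T@t
    return o+d*(z-o[2])/d[2]
def proj(n,X):
    K,R,t=cal(n); p=K@(R@np.array(X,float)+t); return p[:2]/p[2]
def snap(n,f):
    im=ctrl.capture(n); cv2.imwrite(f,im[:,:,::-1]); return im
E
python3 - <<'E'
from h import *
for n in("side","top"):
    snap(n,f"pics/{n}0.png")
    K,R,t=cal(n); print(n,-R.T@t,R[2],K[0,0])
    for k in("warmer","wedge","warmer_corner","wedge_tip","wedge_back","slide_box","mountant","stain_jar"):
        print(k,[(np.round(np.array(r["position"])*[640,480]),round(r["p"],2)) for r in ctrl.spot_in(n,k)[:4]])
s=ctrl.sense();print(s)
E
```

```text
side [ 415.80804272 -756.22643088  770.49056454] [ 0.14583658  0.69953745 -0.69955633] 547.3988070893874
warmer [(array([385., 252.]), 0.91)]
wedge [(array([298., 147.]), 0.87), (array([287., 191.]), 0.69), (array([211., 205.]), 0.68), (array([371., 165.]), 0.65)]
warmer_corner [(array([388., 249.]), 0.74), (array([257., 314.]), 0.19)]
wedge_tip [(array([292., 191.]), 0.84), (array([297., 146.]), 0.75), (array([370., 167.]), 0.57)]
wedge_back [(array([297., 145.]), 0.98), (array([370., 162.]), 0.95), (array([212., 205.]), 0.85), (array([289., 191.]), 0.84)]
slide_box [(array([284., 430.]), 0.9), (array([257., 315.]), 0.7)]
mountant [(array([238., 269.]), 0.7), (array([255., 314.]), 0.52), (array([386., 250.]), 0.34)]
stain_jar [(array([258., 315.]), 0.77)]
top [ 341.7071872   -41.67713919 1359.81986432] [ 0.15230108  0.01129392 -0.98826961] 559.5033334812974
warmer [(array([348., 185.]), 0.9)]
wedge [(array([227., 163.]), 0.78), (array([253., 244.]), 0.64), (array([254., 312.]), 0.62), (array([185., 221.]), 0.58)]
warmer_corner [(array([344., 182.]), 0.69)]
wedge_tip [(array([255., 3
[... 376 characters left out ...]

{'time_s': 0.9, 'joints': array([-1.48839233e+00,  3.12899924e-01,  1.49770728e+00, -1.23246866e-05,
        1.33096926e+00, -2.23387635e-01]), 'dq': array([-4.55958487e-04, -1.28712999e-03,  4.24534143e-04, -6.49435081e-05,
        4.76137860e-04,  1.79547045e-04]), 'tau': array([ 1.05567309e-03, -4.12157786e+01, -2.59892017e+01, -1.49315365e-04,
        6.03463632e-04, -2.14751097e-06]), 'eef_pos': array([ 158.04274215, -500.65763775,  231.29147105]), 'ee_rot': array([ 1.00363331e-05,  8.06551600e-01, -5.91163697e-01,  7.85669349e-07]), 'force': array([-0.1903077 ,  0.38058983, -0.53594296]), 'wrist_torque': array([-0.03440787, -0.00351708,  0.00259146]), 'grip_width': 1.0041274290304507}
```

View pics/top0.png

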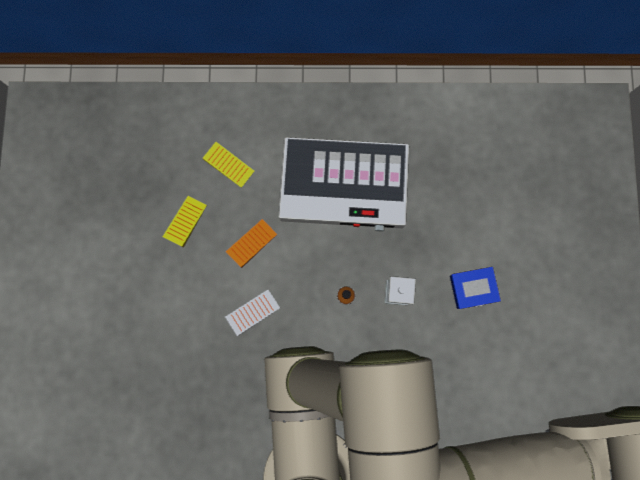

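View pics/side0.png

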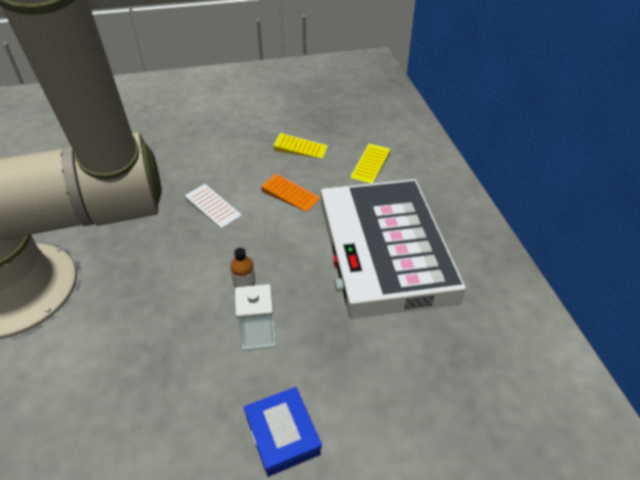

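Four wedge-like things in the top view: yellow (228,164), yellow (185,221), white (252,312), orange (251,243). Only the last is orange and it points at the hotplate's front-left corner (280,218). I'll confirm that in a crop and measure.

Run:
```python
from h import *
T=cv2.imread("pics/top0.png");S=cv2.imread("pics/side0.png")
a=cv2.resize(T[190:280,210:320],(792,600)[:2] if 0 else (440,360),interpolation=cv2.INTER_CUBIC)
b=cv2.resize(S[160:250,250:340],(360,360),interpolation=cv2.INTER_CUBIC)
cv2.imwrite("pics/crop1.png",np.hstack([a,b]))
for n,I in(("top",T),("side",S)):
    h=cv2.cvtColor(I,cv2.COLOR_BGR2HSV)
    m=cv2.inRange(h,(5,150,120),(15,255,255)); 
    k,l,st,c=cv2.connectedComponentsWithStats(m)
    m=cv2.morphologyEx(m,cv2.MORPH_CLOSE,np.ones((5,5)))
    cs=[c for c in cv2.findContours(m,0,2)[0] if cv2.contourArea(c)>300]
    for c in cs:
        for z in(0,9):
            w=np.array([onz(n,p[0],z)[:2] for p in c],np.float32)
            print(n,z,cv2.boxPoints(cv2.minAreaRect(w)).round(1).tolist(),cv2.minAreaRect(w))
# hotplate top: bright/dark outline in top picture
for p in((285,138),(408,145),(406,226),(279,219)): print(p,onz("top",p,68).round(1))
for p in((321,190),(417,180),(464,290),(350,305)): print(p,onz("side",p,68).round(1))
```

```text
top 0 [[485.8999938964844, 179.3000030517578], [568.9000244140625, 91.0999984741211], [608.5999755859375, 128.5], [525.5999755859375, 216.6999969482422]] ((547.2518920898438, 153.90017700195312), (54.53647232055664, 121.07814025878906), 43.29520034790039)
top 9 [[484.8999938964844, 177.8000030517578], [567.4000244140625, 90.30000305175781], [606.7999877929688, 127.4000015258789], [524.4000244140625, 215.0]] ((545.8914794921875, 152.605712890625), (54.175533294677734, 120.27681732177734), 43.29521560668945)
side 0 [[483.20001220703125, 201.1999969482422], [567.7999877929688, 94.0], [613.5999755859375, 130.10000610351562], [529.0, 237.3000030517578]] ((548.388916015625, 165.64743041992188), (58.2560920715332, 136.59799194335938), 38.266326904296875)
side 9 [[482.3999938964844, 190.0], [566.0, 84.0999984741211], [611.2000122070312, 119.69999694824219], [527.5999755859375, 225.6999969482422]] ((546.8402709960938, 154.87911987304688), (57.57558822631836, 135.00238037109375), 38.26634979248047)
(285, 138) [792.4  69.4  68. ]
(408, 145) [ 776.1 -225.9   68. ]
(406, 226) [ 578.8 -218.2   68. ]
(279, 219) [593.8  79.9  68. ]
(321, 190) [599.   76.3  68. ]
(417, 180) [798.   65.2  68. ]
(464, 290) [ 775.5 -230.    68. ]
(350, 305) [ 582.1 -220.2   68. ]
```

View pics/crop1.png

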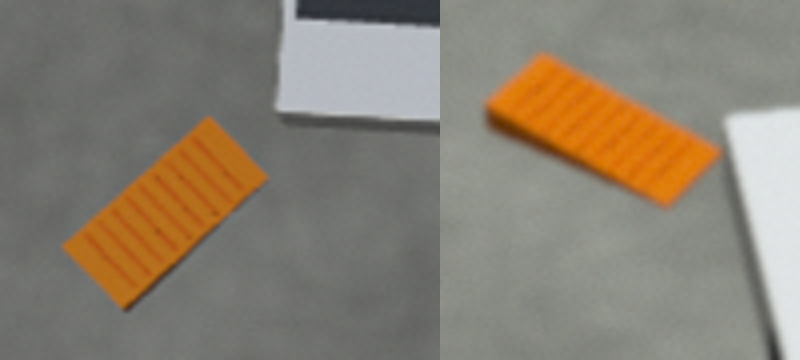

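The crop confirms the orange wedge: its thick shaded back is at lower left and its thin end faces the hotplate corner.

- **Wedge:** tip about (588,110), back about (505,198), heading -46.7°. Its 121 x 54.5 mm outline matches the given size.
- **Hotplate:** front-left corner about (596,78), yaw about -3°, edges 298 and 199 mm as given. That puts the stud at about (617,52), 19 mm right of the wedge axis.

My plan is to push with two fingertips, first along a 10° right-turning arc and then straight.

Call:
{"method": "play_rows", "body": {
  "motion": [
    [[-29.5, -26.4, 0], [0, 0, 0]],
    [[-29.5, -26.4, 0], [0, 0, 0]],
    [[-29.5, -26.4, 0], [0, 0, 0]],
    [[-29.5, -26.4, 0], [0, 0, 0]],
    [[-29.5, -26.4, 0], [0, 0, 0]],
    [[-29.5, -26.4, 0], [0, 0, 0]],
    [[-29.5, -26.4, 0], [0, 0, 0]],
    [[-29.5, -26.4, 0], [0, 0, 0]],
    [[-29.5, -26.4, 0], [0, 0, 0]],
    [[-29.5, -26.4, 0], [0, 0, 0]],
    [[-29.5, -26.4, 0], [0, 0, 0]],
    [[-29.5, -26.4, 0], [0, 0, 0]],
    [[-29.5, -26.4, 0], [0, 0, 0]],
    [[-29.5, -26.4, 0], [0, 0, 0]],
    [[-29.5, -26.4, 0], [0, 0, 0]],
    [[-29.5, -26.4, 0], [0, 0, 0]],
    [[-29.5, -26.4, 0], [0, 0, 0]],
    [[-29.5, -26.4, 0], [0, 0, 0]],
    [[-29.5, -26.4, 0], [0, 0, 0]],
    [[-29.5, -26.4, 0], [0, 0, 0]]
  ],
  "fingers": 20,
  "squeeze": 40
}}

```text
time_s: 2.57
eef_pos: [484.3, 223.1, 231.3]
ee_rot: [-0.0, 0.807, -0.591, 0.0]
force: [0.3, -1.2, 0.0]
grip_width: 0.235
```

Call:
{"method": "play_rows", "body": {
  "motion": [
    [[0, 0, 6], [0, 0, -6.8]],
    [[0, 0, 6], [0, 0, -6.8]],
    [[0, 0, 6], [0, 0, -6.8]],
    [[0, 0, 6], [0, 0, -6.8]],
    [[0, 0, 6], [0, 0, -6.8]],
    [[0, 0, 6], [0, 0, -6.8]],
    [[0, 0, 6], [0, 0, -6.8]],
    [[0, 0, 6], [0, 0, -6.8]],
    [[0, 0, 6], [0, 0, -6.8]],
    [[0, 0, 6], [0, 0, -6.8]],
    [[0, 0, 6], [0, 0, -6.8]],
    [[0, 0, 6], [0, 0, -6.8]],
    [[0, 0, 6], [0, 0, -6.8]],
    [[0, 0, 6], [0, 0, -6.8]],
    [[0, 0, 6], [0, 0, -6.8]],
    [[0, 0, 6], [0, 0, -6.8]],
    [[0, 0, 6], [0, 0, -6.8]],
    [[0, 0, 0], [0, 0, 0]],
    [[0, 0, 0], [0, 0, 0]]
  ]
}}

```text
time_s: 4.15
eef_pos: [483.9, 220.9, 129.3]
ee_rot: [-0.0, 0.931, 0.366, -0.0]
force: [-0.5, 0.5, 0.1]
grip_width: 0.228
```

Call:
{"method": "play_rows", "body": {
  "motion": [
    [[0, 0, 20], [0, 0, 0]],
    [[0, 0, 20], [0, 0, 0]],
    [[0, 0, 20], [0, 0, 0]],
    [[0, 0, 20], [0, 0, 0]],
    [[0, 0, 20], [0, 0, 0]],
    [[0, 0, 14], [0, 0, 0]],
    [[0, 0, 9], [0, 0, 0]],
    [[0, 0, 0], [0, 0, 0]],
    [[0, 0, 0], [0, 0, 0]]
  ]
}}

```text
time_s: 4.9
eef_pos: [484.3, 221.0, 6.8]
ee_rot: [0.0, 0.93, 0.367, 0.0]
force: [-0.1, 0.4, 1.2]
grip_width: 0.238
```

```bash
cat > look.py <<'E'
from h import *
import sys
STUD=np.array([616.7,51.9])
out=[]
for n in("top","side"):
    I=snap(n,f"pics/{n}{sys.argv[1]}.png")[:,:,::-1]
    p=proj(n,[580,110,10]); x,y=int(p[0]),int(p[1])
    out.append(cv2.resize(I[y-50:y+50,x-50:x+50],(400,400),interpolation=cv2.INTER_CUBIC))
    m=cv2.inRange(cv2.cvtColor(np.ascontiguousarray(I),cv2.COLOR_BGR2HSV),(5,150,120),(15,255,255))
    m=cv2.morphologyEx(m,cv2.MORPH_CLOSE,np.ones((5,5)))
    c=[c for c in cv2.findContours(m,0,2)[0] if cv2.contourArea(c)>200]
    for c in c:
        w=np.array([onz(n,p[0],9)[:2] for p in c],np.float32)
        print(n,cv2.boxPoints(cv2.minAreaRect(w)).round(0).tolist(),np.round(cv2.minAreaRect(w)[1],0))
cv2.imwrite(f"pics/crop{sys.argv[1]}.png",np.hstack(out))
s=ctrl.sense(); print(s["time_s"],s["eef_pos"].round(1),s["force"].round(2),s["ee_rot"].round(4))
E
python3 look.py 2
```

```text
top [[486.0, 177.0], [567.0, 90.0], [607.0, 128.0], [526.0, 214.0]] [ 55. 119.]
side [[482.0, 191.0], [566.0, 84.0], [611.0, 119.0], [527.0, 226.0]] [ 58. 136.]
5.0 [484.6 221.1   7.4] [0.08 0.27 0.75] [1.000e-04 9.302e-01 3.671e-01 1.000e-03]
```

View pics/crop2.png

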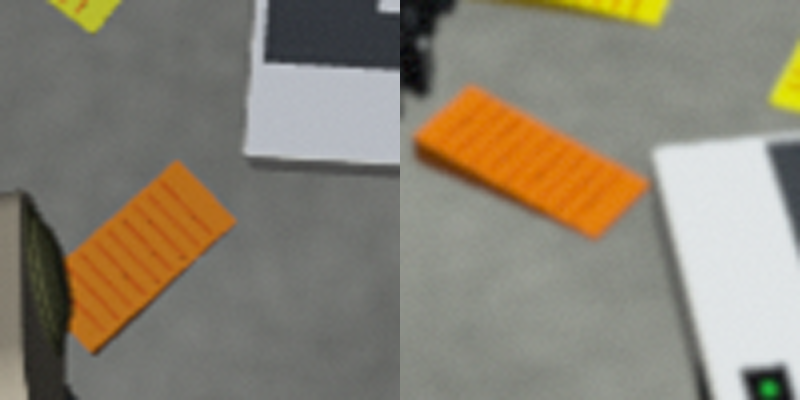

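The view is clear: the fingers are about 20 mm behind the wedge back and lined up with it. Next come the approach and the steering arc.

Call:
{"method": "play_rows", "body": {
  "motion": [
    [[0, 6, 1], [0, 0, 0]],
    [[0, 6, 0], [0, 0, 0]],
    [[0, 4, 0], [0, 0, 0]],
    [[0, 3, 0], [0, 0, 0]],
    [[1.2, 2.6, 0], [0, 0, 1]],
    [[1.2, 2.6, 0], [0, 0, 1]],
    [[1.2, 2.6, 0], [0, 0, 1]],
    [[1.2, 2.6, 0], [0, 0, 1]],
    [[1.2, 2.6, 0], [0, 0, 1]],
    [[1.2, 2.6, 0], [0, 0, 1]],
    [[1.2, 2.6, 0], [0, 0, 1]],
    [[1.2, 2.6, 0], [0, 0, 1]],
    [[1.2, 2.6, 0], [0, 0, 1]],
    [[1.2, 2.6, 0], [0, 0, 1]],
    [[0, 0, 0], [0, 0, 0]],
    [[0, 0, 0], [0, 0, 0]]
  ]
}}

```text
time_s: 6.33
eef_pos: [522.6, 194.1, 5.2]
ee_rot: [0.0, 0.959, 0.285, -0.0]
force: [0.2, -0.2, 0.6]
grip_width: 0.237
```

```bash
python3 look.py 3
```

```text
top [[512.0, 158.0], [568.0, 66.0], [615.0, 94.0], [559.0, 187.0]] [ 55. 108.]
side [[502.0, 184.0], [566.0, 60.0], [617.0, 87.0], [553.0, 210.0]] [ 57. 139.]
6.4333 [522.4 194.2   5.2] [ 0.12  0.29 -0.17] [ 0.000e+00  9.585e-01  2.851e-01 -1.000e-04]
```

View pics/crop3.png

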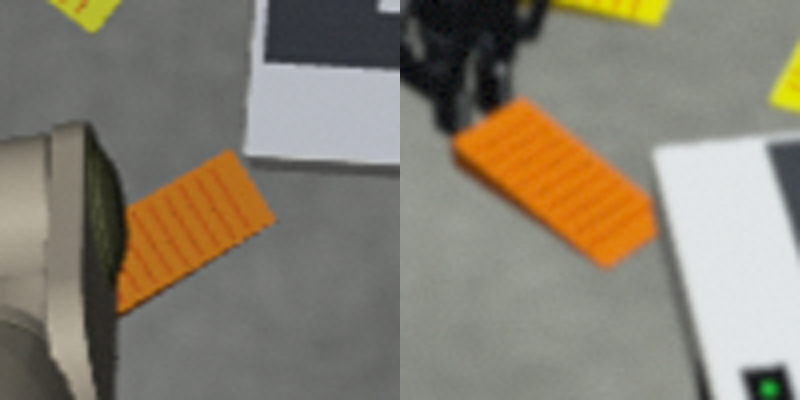

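The wedge now heads -57°, with its tip at about (593,81). The stud is 37 mm ahead and 4 mm off the axis, so I'll push straight.

Call:
{"method": "play_rows", "body": {
  "motion": [
    [[0, 3, 0], [0, 0, 0]],
    [[0, 3, 0], [0, 0, 0]],
    [[0, 3, 0], [0, 0, 0]],
    [[0, 3, 0], [0, 0, 0]],
    [[0, 3, 0], [0, 0, 0]],
    [[0, 3, 0], [0, 0, 0]],
    [[0, 3, 0], [0, 0, 0]],
    [[0, 3, 0], [0, 0, 0]],
    [[0, 3, 0], [0, 0, 0]],
    [[0, 3, 0], [0, 0, 0]],
    [[0, 3, 0], [0, 0, 0]],
    [[0, 3, 0], [0, 0, 0]],
    [[0, 3, 0], [0, 0, 0]],
    [[0, 3, 0], [0, 0, 0]],
    [[0, 3, 0], [0, 0, 0]],
    [[0, 2, 0], [0, 0, 0]],
    [[0, 1, 0], [0, 0, 0]]
  ]
}}

```text
time_s: 7.85
eef_pos: [548.9, 153.8, 5.3]
ee_rot: [0.0, 0.959, 0.285, 0.0]
force: [-0.4, 0.1, -0.3]
grip_width: 0.236
```

Call:
{"method": "play_rows", "body": {
  "motion": [
    [[0, 1, 0], [0, 0, 0]],
    [[0, 1, 0], [0, 0, 0]],
    [[0, 1, 0], [0, 0, 0]]
  ]
}}

```text
time_s: 8.1
eef_pos: [550.2, 151.7, 5.3]
ee_rot: [-0.0, 0.959, 0.285, -0.0]
force: [-1.8, 1.4, -0.2]
grip_width: 0.234
```

Call:
{"method": "play_rows", "body": {
  "motion": [
    [[0, 1, 0], [0, 0, 0]],
    [[0, 1, 0], [0, 0, 0]],
    [[0, 1, 0], [0, 0, 0]]
  ]
}}

```text
time_s: 8.35
eef_pos: [551.5, 149.5, 5.2]
ee_rot: [-0.0, 0.959, 0.285, -0.0]
force: [-3.8, 4.9, 3.0]
grip_width: 0.236
```

Call:
{"method": "play_rows", "body": {
  "motion": [
    [[0, 0, 0], [0, 0, 0]],
    [[0, 0, 0], [0, 0, 0]]
  ]
}}

```text
time_s: 8.52
eef_pos: [551.7, 149.3, 5.2]
ee_rot: [-0.0, 0.958, 0.285, -0.0]
force: [-2.9, 4.5, 1.6]
grip_width: 0.231
```

```bash
python3 look.py 4
```

```text
top [[543.0, 110.0], [594.0, 28.0], [640.0, 56.0], [589.0, 138.0]] [54. 97.]
side [[530.0, 139.0], [594.0, 21.0], [644.0, 49.0], [581.0, 167.0]] [ 58. 134.]
8.6167 [551.7 149.3   5.3] [-3.59  4.23  0.7 ] [-3.000e-04  9.585e-01  2.850e-01 -3.000e-04]
```

View pics/crop4.png

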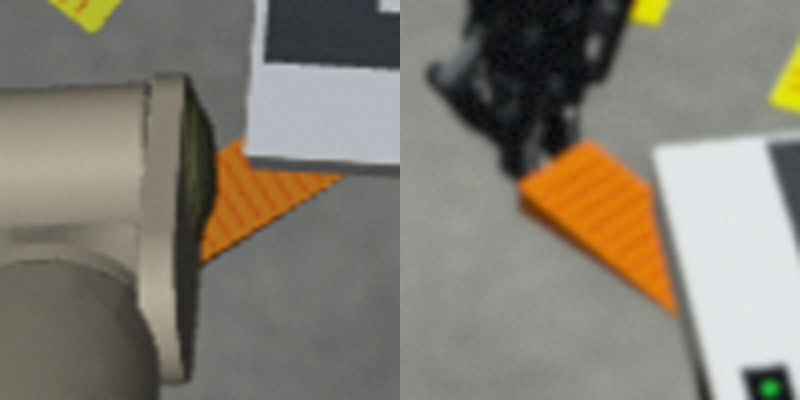

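The push force has climbed to a steady 5.5 N, the hotplate has not moved, and the wedge is about 16 mm past the stud (near 4 mm thick there), which fits a gap at the low end. Now I'll back off, lift, close the fingers and go over the corner.

Call:
{"method": "play_rows", "body": {
  "motion": [
    [[0, -5, 0], [0, 0, 0]],
    [[0, -10, 0], [0, 0, 0]],
    [[0, 0, -20], [0, 0, 0]],
    [[0, 0, -30], [0, 0, 0]],
    [[0, 0, -30], [0, 0, 0]],
    [[0, 0, -20], [0, 0, 0]],
    [[0, 15, 0], [0, 0, 0]],
    [[0, 25, 0], [0, 0, 0]],
    [[0, 25, 0], [0, 0, 0]],
    [[0, 25, 0], [0, 0, 0]],
    [[0, 25, 0], [0, 0, 0]],
    [[1, 17, 0], [0, 0, 0]],
    [[0, 0, 8], [0, 0, 0]],
    [[0, 0, 8], [0, 0, 0]],
    [[0, 0, 6], [0, 0, 0]],
    [[0, 0, 4], [0, 0, 0]],
    [[0, 0, 0], [0, 0, 0]],
    [[0, 0, 0], [0, 0, 0]]
  ],
  "fingers": 0
}}

```text
time_s: 10.12
eef_pos: [616.4, 52.3, 79.1]
ee_rot: [-0.0, 0.958, 0.285, -0.0]
force: [0.1, -0.1, 0.5]
grip_width: -0.004
```

```bash
python3 look.py 5
```

```text
side [[532.0, 137.0], [594.0, 21.0], [644.0, 49.0], [582.0, 164.0]] [ 58. 131.]
10.2167 [616.8  52.   79.7] [ 0.45 -0.21 -0.37] [1.000e-04 9.584e-01 2.853e-01 3.000e-04]
```

View pics/crop5.png

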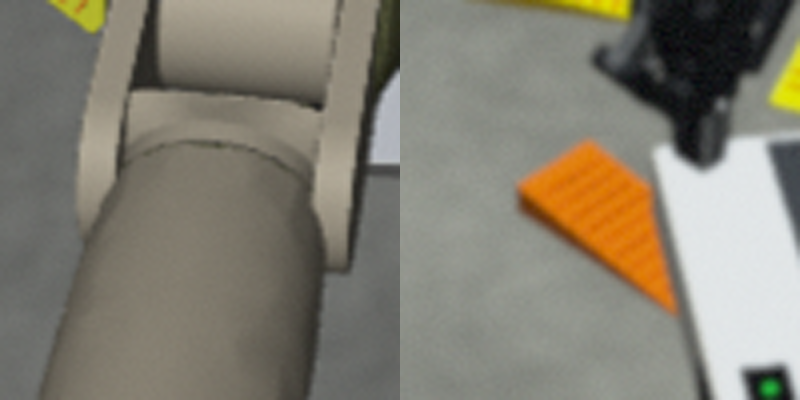

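The wedge stayed put and the closed fingertips hover over the corner. I'll lower in small steps and read force against height.

Call:
{"method": "play_rows", "body": {
  "motion": [
    [[0, 0, 4], [0, 0, 0]],
    [[0, 0, 3], [0, 0, 0]],
    [[0, 0, 2], [0, 0, 0]],
    [[0, 0, 0], [0, 0, 0]],
    [[0, 0, 0], [0, 0, 0]]
  ]
}}

```text
time_s: 10.63
eef_pos: [616.7, 51.6, 70.1]
ee_rot: [-0.0, 0.959, 0.285, -0.0]
force: [0.3, 0.5, -0.3]
grip_width: 0.001
```

Call:
{"method": "play_rows", "body": {
  "motion": [
    [[0, 0, 1], [0, 0, 0]],
    [[0, 0, 0], [0, 0, 0]],
    [[0, 0, 0], [0, 0, 0]]
  ]
}}

```text
time_s: 10.88
eef_pos: [616.8, 51.6, 69.3]
ee_rot: [0.0, 0.959, 0.285, 0.0]
force: [-0.1, -0.2, -0.3]
grip_width: 0.0
```

Call:
{"method": "play_rows", "body": {
  "motion": [
    [[0, 0, 1], [0, 0, 0]],
    [[0, 0, 0], [0, 0, 0]],
    [[0, 0, 0], [0, 0, 0]]
  ]
}}

```text
time_s: 11.13
eef_pos: [616.7, 51.6, 68.2]
ee_rot: [-0.0, 0.959, 0.285, -0.0]
force: [1.3, -0.4, 0.1]
grip_width: 0.002
```

Call:
{"method": "play_rows", "body": {
  "motion": [
    [[0, 0, 1], [0, 0, 0]],
    [[0, 0, 0], [0, 0, 0]],
    [[0, 0, 0], [0, 0, 0]]
  ]
}}

```text
time_s: 11.38
eef_pos: [616.9, 51.6, 67.5]
ee_rot: [0.0, 0.959, 0.285, 0.0]
force: [-0.2, -0.0, 2.2]
grip_width: 0.004
```

Call:
{"method": "play_rows", "body": {
  "motion": [
    [[0, 0, 1], [0, 0, 0]],
    [[0, 0, 0], [0, 0, 0]],
    [[0, 0, 0], [0, 0, 0]]
  ]
}}

```text
time_s: 11.63
eef_pos: [616.9, 51.6, 67.4]
ee_rot: [0.0, 0.959, 0.285, 0.0]
force: [-3.7, 0.2, 9.4]
grip_width: -0.002
```

Call:
{"method": "play_rows", "body": {
  "motion": [
    [[0, 0, 1], [0, 0, 0]],
    [[0, 0, 0], [0, 0, 0]],
    [[0, 0, 0], [0, 0, 0]]
  ]
}}

```text
time_s: 11.88
eef_pos: [617.0, 51.6, 67.2]
ee_rot: [0.0, 0.958, 0.285, 0.0]
force: [-7.1, 0.2, 16.5]
grip_width: -0.003
```

It is stiff: only 0.3 mm between 2 and 16 N. To rule out a small rocking gap, I'll unload and retrace the contact finely.

Call:
{"method": "play_rows", "body": {
  "motion": [
    [[0, 0, -3.2], [0, 0, 0]],
    [[0, 0, 0], [0, 0, 0]],
    [[0, 0, 0], [0, 0, 0]],
    [[0, 0, 0], [0, 0, 0]]
  ]
}}

```text
time_s: 12.22
eef_pos: [616.6, 51.6, 68.0]
ee_rot: [-0.0, 0.959, 0.285, -0.0]
force: [-0.0, 0.7, -0.4]
grip_width: -0.0
```

Call:
{"method": "play_rows", "body": {
  "motion": [
    [[0, 0, 0.3], [0, 0, 0]],
    [[0, 0, 0], [0, 0, 0]],
    [[0, 0, 0], [0, 0, 0]]
  ]
}}

```text
time_s: 12.47
eef_pos: [616.7, 51.6, 68.0]
ee_rot: [-0.0, 0.959, 0.285, -0.0]
force: [0.4, 0.2, 0.4]
grip_width: -0.002
```

Call:
{"method": "play_rows", "body": {
  "motion": [
    [[0, 0, 0.3], [0, 0, 0]],
    [[0, 0, 0], [0, 0, 0]],
    [[0, 0, 0], [0, 0, 0]]
  ]
}}

```text
time_s: 12.72
eef_pos: [616.7, 51.6, 67.8]
ee_rot: [-0.0, 0.959, 0.285, -0.0]
force: [0.8, 0.8, -0.5]
grip_width: 0.001
```

Call:
{"method": "play_rows", "body": {
  "motion": [
    [[0, 0, 0.3], [0, 0, 0]],
    [[0, 0, 0], [0, 0, 0]],
    [[0, 0, 0], [0, 0, 0]]
  ]
}}

```text
time_s: 12.97
eef_pos: [616.8, 51.6, 67.6]
ee_rot: [0.0, 0.959, 0.285, 0.0]
force: [0.0, -0.7, 0.9]
grip_width: -0.0
```

Call:
{"method": "play_rows", "body": {
  "motion": [
    [[0, 0, 0.3], [0, 0, 0]],
    [[0, 0, 0], [0, 0, 0]],
    [[0, 0, 0], [0, 0, 0]]
  ]
}}

```text
time_s: 13.22
eef_pos: [616.8, 51.6, 67.5]
ee_rot: [0.0, 0.959, 0.285, 0.0]
force: [-0.9, -0.2, 3.0]
grip_width: 0.002
```

Call:
{"method": "play_rows", "body": {
  "motion": [
    [[0, 0, 0.3], [0, 0, 0]],
    [[0, 0, 0], [0, 0, 0]],
    [[0, 0, 0], [0, 0, 0]]
  ]
}}

```text
time_s: 13.47
eef_pos: [616.8, 51.6, 67.4]
ee_rot: [0.0, 0.959, 0.285, 0.0]
force: [-2.6, -0.7, 5.6]
grip_width: -0.002
```

Contact starts at about 67.6 mm and stiffens at once, so there is no rocking plateau. Final press, with a small shift back to relieve the side load.

Call:
{"method": "play_rows", "body": {
  "motion": [
    [[-0.4, -0.3, 0.5], [0, 0, 0]],
    [[0, 0, 0.5], [0, 0, 0]],
    [[0, 0, 0.2], [0, 0, 0]],
    [[0, 0, 0], [0, 0, 0]],
    [[0, 0, 0], [0, 0, 0]],
    [[0, 0, 0], [0, 0, 0]],
    [[0, 0, 0], [0, 0, 0]],
    [[0, 0, 0], [0, 0, 0]]
  ]
}}

```text
time_s: 14.13
eef_pos: [616.8, 51.7, 67.3]
ee_rot: [0.0, 0.958, 0.285, 0.001]
force: [-3.5, 0.6, 11.6]
grip_width: 0.002
```

```bash
python3 look.py 6; python3 -c "
import cv2,numpy as np
a=cv2.imread('pics/side0.png')[130:330,230:480];b=cv2.imread('pics/side6.png')[130:330,230:480]
cv2.imwrite('pics/cmp.png',cv2.resize(np.hstack([a,b]),(800,320)))
A=cv2.cvtColor(a[60:,130:],6).astype(np.float32);B=cv2.cvtColor(b[60:,130:],6).astype(np.float32)
print(cv2.phaseCorrelate(A,B))"
```

```text
side [[532.0, 137.0], [594.0, 21.0], [644.0, 48.0], [582.0, 164.0]] [ 57. 131.]
14.2333 [616.8  51.6  67.3] [-3.8   0.97 11.33] [4.000e-04 9.585e-01 2.851e-01 9.000e-04]
((-0.016581290518772107, 0.027236252687444562), 1.0216540696444334)
```

View pics/cmp.png

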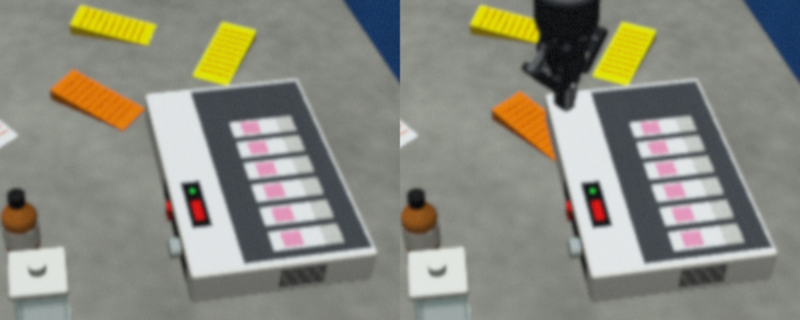

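The hotplate has shifted less than 0.1 px since the start, the wedge is in place under the corner, and the press holds at about 11.5 N. Handing in.

```bash
python3 -c "
from rig import ctrl
print(ctrl.finish_job())"
```

```text
the job is handed in; nothing more can be done
None
```

I pushed the orange wedge, thin end first, under the bare front-left stud until it was snug, and handed the job in at about 14 s with the closed fingertips still pressing on that corner. The judge gives no verdict, so these are my own last checks:

- **Wedge fit:** I steered it through a 10° arc, then pushed straight until the push force climbed to a steady 5.5 N. By my measurement it sits about 16 mm past the stud, roughly 3.7 mm thick there. That is at the low end of the stated 4 to 8 mm gap, within my measuring error.
- **Press test:** the corner touched at 67.6 mm and stiffened at once, moving only 0.3 mm between 2 and 16 N, with no rocking. I handed in at 11.5 N down.
- **Nothing shoved:** the hotplate shifted less than 0.1 px between the first and last side pictures, and the wedge did not move under the press.

Two small disagreements remain. The contact height read about 0.4 mm below the nominal 68 mm, which is within sensor noise. A side force of about 4 N stayed on the fingertips during the final press, with no visible movement.

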